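# Let the dead weight down onto the glued dish with the ratchet lift

## Task

The glued petri dish on the pedestal of the blue ratchet lift is ready for its dead weight. At the red crank knob, first wind forward a little so the pawl comes free of its hooked tooth, then pull the knob up to lift the pawl and, keeping it up, let the crank turn back slowly under the load (no faster than a quarter turn a second) until the dish bears the weight and the crank no longer pulls, then let the knob down gently and let go. Never let the weight run away, drop onto or be driven hard into the dish, don't wrench the pawl against its teeth, and leave the dish and everything else on the desk where it stands.

Things in the scene. Friction and masses are not known exactly. Their poses are not given: they have to be found in the camera images.
- lift_frame: ratchet lift, fixed to the desk: blue base 170 (x) x 420 (y) x 15 mm, origin at the centre of its underside, z up. At its own (0, 110 mm) a round grey gear housing, 136 mm across, with ratchet ring and crank on top; at (0, -130 mm) the pedestal with the dish, the brass weight above; at (65, -130 mm) a guide post 220 mm high
- crank_axis (a point): point on the crank's vertical axis, at the height of the top of the crank arm (96 mm above the desk); axes as lift_frame's
- crank (a joint): crank angle, rad, 0 with the knob straight out along lift_frame's -x; positive winds up (anticlockwise from above); turning back (negative) lowers the weight 18 mm per rad. Knob centre 55 mm from the axis. The load always pulls the crank back, with about 4.5 to 7 N at the knob; little friction. Range -4.3 to 0.9, starts near 0
- pawl (a joint): how far the knob with its pawl pin is pulled up, m: 0 down, stop at 0.013. A spring pushes it down, 3 N at 0, 5.5 N at 0.010. Under load the pawl is hooked and lifts only 1 mm; wound forward 0.08 to 0.15 rad it is free to lift. At 0.009 to 0.012 it clears all teeth; let down it drops onto the ring and would catch the next tooth
- crank_knob: red round knob, 26 mm in diameter and 52 mm high with a rim of 32 mm at its top 9 mm, origin at the centre of its underside (4 mm above the crank arm when down), z up; turns freely on the pawl pin, so that the hand need not turn with the crank
- pawl_foot: the brass pawl pin and its foot, 10 mm across, which hang below the end of the crank arm; origin on the pin's axis at the level of the ratchet ring's floor when the pawl is down
- ratchet_ring: dark steel ring with 12 saw teeth (every 0.52 rad, 7 mm high), fixed on the gear housing, 132 mm across, origin on the crank axis at the tooth floor. Each tooth has a lip that hooks over the pawl's foot while the load rests on it; winding forward 0.04 rad clears the lip, further on the ramp raises the pawl 1 to 3 mm by itself
- weight: brass dead weight, 80 mm in diameter and 40 mm high, about 1.4 to 2.1 kg, on a carriage that runs down the guide post; origin at the centre of its brass underside. A black screw-in foot pad, 48 mm across, sticks out 6 to 22 mm below that, differently each time and not measured; it is part of the weight and touches the dish first
- dish: glued glass petri dish, 73 mm in diameter, 15 mm high, loose on the pedestal under the weight; origin at the centre of its underside. its top its top its top its top 30 to 60 mm below the weight's brass underside's brass underside's brass underside's brass underside at the start
- pedestal: screw pedestal of differing height, round top 72 mm in diameter; origin at the centre of its top face
- beaker: small beaker with pink liquid, 52 mm in diameter and 64 mm high, bystander on the left; origin under its centre
- vial_red: vial with a red cap, 22 mm x 58 mm high, bystander on the left
- vial_white: vial with a white cap, 22 mm x 58 mm high, bystander on the left
- timer: white bench timer, 65 x 65 x 19 mm, bystander on the left
- weigh_boat: white weigh boat, 66 x 66 x 15 mm, bystander on the left
- stopper: red-brown rubber stopper, 27 mm wide and 24 mm high, bystander on the right
Things that resemble listed ones, but are neither listed nor needed, are in the scene too. What is shaped like the dish but orange or pink is not meant.

How it is judged:
By the outcome, as a careful person would: the job done as asked, in the order asked, and still so for the second after the job is handed in, with the robot touching nothing.
It also fails if it takes over 70 s, if anything falls off the work surface, if the arm or the gripper's body presses on something with over 40 N, if the wrist force passes 120 N, or if a joint passes its speed limit or range.

## Robot

A 7-joint arm with a two-finger parallel gripper is mounted at the origin on a cart in front of the work surface, level with it; the furniture and walls round the work are solid. World frame = base frame: x ahead of the robot, y to its left, z up, the work surface at z = 0. Lengths are in mm, angles in rad, forces in N, time in s.
With the tool pointing down it reaches from about 400 to 875 mm from the base axis. Payload 4.4 kg.
Tool frame: the origin (TCP) lies between the finger pads; the fingertips stand 22 mm ahead of it and the grasp point (between the pads) lies 3 mm ahead of it; z points along the fingers, y is the line along which they close (so a half turn about z gives the same grasp; the last joint's range is limited). The gripper opens to 85 mm and grips with 20 to 120 N. Pads are 22 mm wide; open, the fingers measure 114 mm over their backs; the gripper's body (76 mm by 85 mm) begins 54 mm behind the grasp point. The pads swing forward as they close: fully open they stand 13 mm farther back than shut.
Start: joints at [1.081, 0.628, 0.038, 1.517, -0.027, 0.996, -0.02], TCP at [267.325, -592.499, 253.313] pointing down, gripper open.
Joint ranges: [-3.06, 3.06], [-0.37, 2.12], [-1.25, 1.32], [0.18, 2.47], [-1.1, 4.24], [0.23, 1.98], [-2.94, 2.94]. Speed limits (rad/s): [2.57, 2.57, 3.14, 3.14, 3.14, 3.14, 3.14].

## Interface

Orientations are given as [roll, pitch, yaw] about the fixed x, y, z axes, in that order (R = Rz(yaw) Ry(pitch) Rx(roll)).
In Python, from cell import ctrl gives the robot as it stands.
- The arm moves only by the tool step_arm, never from a script. Its argument "plan" is a list of rows, each an object of numbers: "dx", "dy", "dz": the shift along the tool's x, y, z scaled (see below); "ax", "ay", "az": the turn, a rotation vector about the tool's x, y, z scaled (see below); "gripper": the opening, from 0 (shut) to 1 (fully open). A call has 1 to 20 rows; each row shifts and turns the commanded pose from where the row before left it, along the tool's axes as they then stand; what a row does not reach is not made up. The controller multiplies each number of a shift by 0.3 m and each number of a turn by 90 degrees. A row lasts 1/8 s, in which the tool goes at most 62.5 mm and 10.7 degrees, less where a joint would pass 70% of its speed; a pose out of reach is approached as far as the arm can. A call with a number of a shift or a turn outside -1 to 1 is refused whole. A call with a gripper value outside its range is refused whole. The fingers move at their own pace and stop on an object; the grip force is fixed at half the most. Time passes only in rows, so rows that do not move let the fingers close. It gives the time, the measured TCP pose, the force, the opening and the grip force at its end, in the units of the state.
- ctrl.read_state(): the state, without advancing time (a new reading comes with each control period).
- ctrl.get_image(name): name is "side" or "top" or "wrist"; returns a dict with "color" (384x512x3 uint8, red, green, blue), "range_z" (384x512 float32, mm along the optical axis (not along the pixel's ray), 0 where there is no reading), "fx", "fy", "cx", "cy" (pixels), "T" (4x4, takes a point from camera to world coordinates); the wrist camera has in their place "T_tool_cam" (4x4, takes a point from camera to tool coordinates, whose origin is the TCP and whose axes are the flange's). Camera axes: x right, y down, z forward; pixel columns grow to the right and rows downward; lengths in mm; the calibration is good to about 2 mm. The wrist camera is an equidistant fisheye: a pixel r from the principal point sees the ray r / f radians off the axis. A picture is of the moment at which its call begins: read the wrist's pose just before it.
- ctrl.finish_job(): hands the job in; it is judged then, once.
The state is a dict: "clock": time; "qpos": joint angles; "qd": joint speeds; "tau": joint torques, N m; "eef_pos": TCP position; "tool_rot": TCP orientation; "force": force on the tool from outside, world axes, zero at the start; "torque": the same for the moment, N m; "width": finger opening in mm; "gripper_force": force on a finger pad.
Only numpy, scipy, OpenCV 4.12 (cv2) and the standard library are available. Lean on these libraries where they do the work, as an engineer would, in place of code of your own. Each camera call takes 0.05 s, during which the arm holds its last target. There are 200 camera calls.

## Working session

There is one attempt and no reset: what is moved stays moved. The work goes in short steps, Python scripts to look and compute and a tool call to move; the robot and the scene stay as the last step left them, time stands still between calls to the robot, and variables do not carry over. Pictures are saved under pics/ and viewed, at most 10 in all, crops included, and the job is handed in when it is done.

Besides the shell and the picture viewer there is one more tool, called after "Emit:" as name([rows], argument=value, ...), one row to a line, values as JSON. step_arm: Moves the arm, as the interface text tells. Shifts and turns lie within -1 to 1; 1 stands for 0.3 m of shift or 90 degrees of turn. Its arguments: {"type":"object","properties":{"plan":{"type":"array"}},"required":["plan"]}

```bash
mkdir -p pics
cat > h.py <<'E'
import numpy as np, cv2
from cell import ctrl
def px(im,u,v,z=None):
    d=im["range_z"][int(v),int(u)] if z is None else z
    p=np.array([(u-im["cx"])/im["fx"]*d,(v-im["cy"])/im["fy"]*d,d,1]); return (im["T"]@p)[:3]
def save(im,n,crop=None,s=1):
    c=im["color"][:,:,::-1]
    if crop: c=c[crop[1]:crop[3],crop[0]:crop[2]]
    cv2.imwrite("pics/"+n,cv2.resize(c,None,fx=s,fy=s,interpolation=cv2.INTER_CUBIC))
E
python3 - <<'E'
from h import *
import pickle
t=ctrl.get_image("top");s=ctrl.get_image("side")
pickle.dump((t,s),open("im0.pkl","wb"))
save(t,"top0.png",s=1.5);save(s,"side0.png",s=1.5)
st=ctrl.read_state();print({k:np.round(v,3) for k,v in st.items()})
E
```

```text
{'clock': np.float64(0.1), 'qpos': array([ 1.081,  0.629,  0.038,  1.518, -0.027,  0.996, -0.02 ]), 'qd': array([ 0.   , -0.004,  0.001, -0.002,  0.   , -0.001,  0.001]), 'tau': array([ 5.0000e-03, -5.6453e+01,  1.2310e+00, -1.9397e+01,  1.1000e-02,
        5.0000e-03,  0.0000e+00]), 'eef_pos': array([ 267.112, -592.014,  252.481]), 'tool_rot': array([-3.14 ,  0.   ,  0.424]), 'force': array([-0.777, -0.608, -0.013]), 'torque': array([-0.013,  0.02 ,  0.025]), 'gripper_force': np.float64(0.0), 'width': np.float64(85.543)}
```

View pics/top0.png

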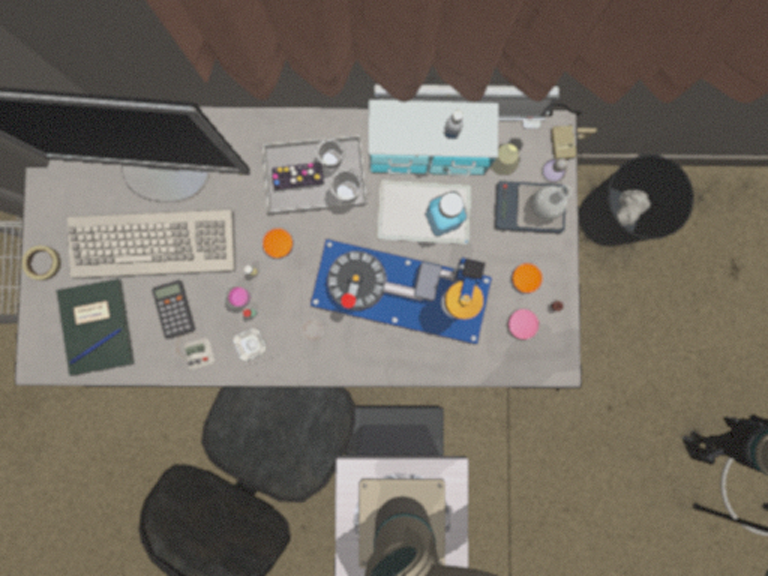

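View pics/side0.png

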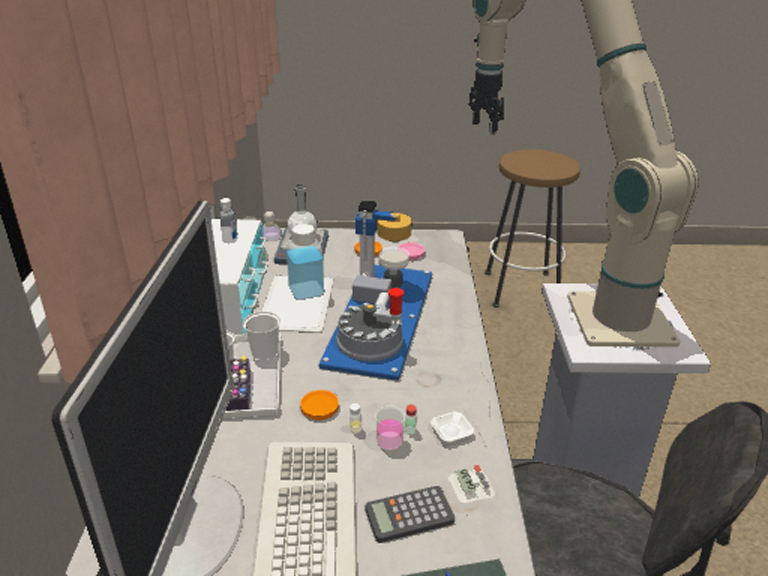

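The top view shows the red knob at about (348,299), the gear hub at (356,280) and the brass weight at (463,300). The blue base corners are near (328,241), (313,307), (480,342) and (492,275). All of these are in the 1.5x picture. The only red crank knob sits on the blue lift. The orange and pink dish shapes lie off the lift, and the real dish is under the weight. Next I'll take a crop and measure.

Run:
```python
from h import *
import pickle
t,s=pickle.load(open("im0.pkl","rb"))
a=cv2.resize(t["color"][155:235,200:335,::-1],None,fx=5.9,fy=5.9,interpolation=cv2.INTER_CUBIC)[:300*2]
b=s["color"][125:255,210:295,::-1]
cv2.imwrite("pics/c1.png",a); cv2.imwrite("pics/c2.png",cv2.resize(b,None,fx=4.5,fy=4.5,interpolation=cv2.INTER_CUBIC))
def red(im,box):
    c=im["color"].astype(int);m=(c[...,0]>150)&(c[...,1]<70)&(c[...,2]<70)
    k=np.zeros_like(m);k[box[1]:box[3],box[0]:box[2]]=1;v,u=np.nonzero(m&k);return u,v
for im,box in((t,(210,180,250,215)),(s,(240,180,285,225))):
    u,v=red(im,box);P=np.array([px(im,a,b) for a,b in zip(u,v)])
    print(len(u),u.min(),u.max(),v.min(),v.max(),P.mean(0).round(1),P.min(0).round(1),P.max(0).round(1))
    top=P[P[:,2]>P[:,2].max()-6];print(top.mean(0).round(1),top.min(0).round(1),top.max(0).round(1))
for n,im,u,v in(("corners",t,328,241),("",t,313,307),("",t,480,342),("",t,492,275),("hub",t,356,280),("w",t,463,300)):
    print(n,px(im,u/1.5,v/1.5).round(1))
```

```text
54 228 236 196 204 [526.2 126.4 149.8] [513.7 111.6 145.3] [540.1 137.8 153.9]
[525.3 126.2 150.5] [513.7 111.6 147.9] [536.7 137.8 153.9]
48 259 268 192 197 [528.9 123.6 147.2] [515.6 -62.4  36.9] [543.1 146.4 152.1]
[528.8 127.5 149.5] [515.6 112.4 146.3] [543.1 146.4 152.1]
corners [677.2 183.3  14.5]
 [ 5.156e+02  2.195e+02 -1.000e-01]
 [ 432.  -192.4   -3.7]
 [ 597.6 -222.3    1.1]
hub [574.4 109.7 104.1]
w [ 526.3 -118.5  197.2]
```

View pics/c1.png

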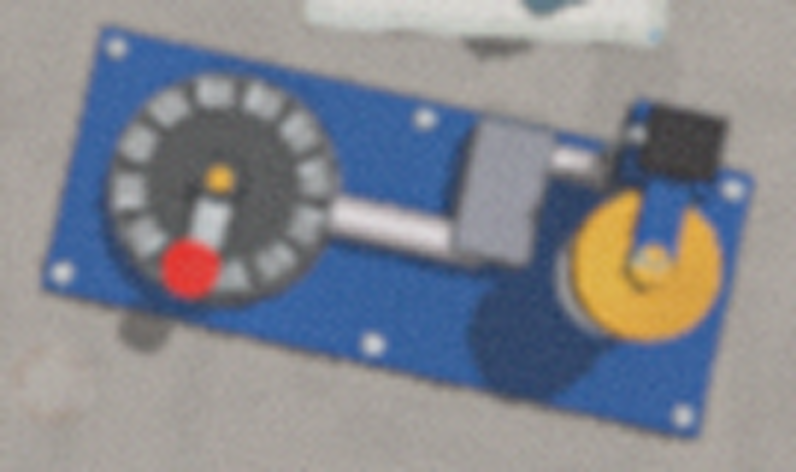

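View pics/c2.png

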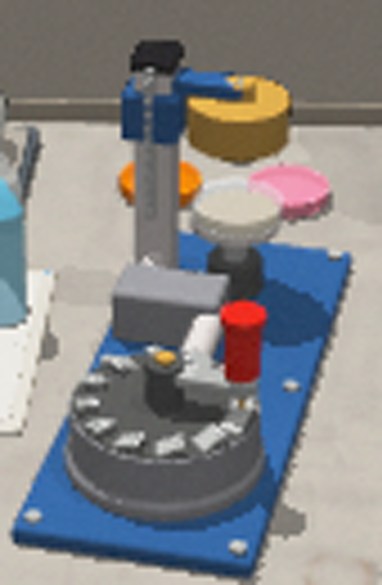

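The crop confirms the red knob at (190,270), the hub at (220,178) and the base corners at (103,25), (43,292), (697,437) and (753,172). The side crop shows a clear dish on the pedestal at (237,215) with the brass weight above it.

Run:
```python
from h import *
import pickle
t,s=pickle.load(open("im0.pkl","rb"))
def pl(im,u,v,z):
    a=px(im,u,v,500.);b=px(im,u,v,1000.);return a+(b-a)*(z-a[2])/(b[2]-a[2])
f=lambda x,y,z:pl(t,200+(x+.5)/5.9-.5,155+(y+.5)/5.9-.5,z)
C=[f(*c,15) for c in((103,25),(43,292),(697,437),(753,172))];print(np.round(C,1))
c=np.mean(C,0);y=(C[0]+C[1]-C[2]-C[3])[:2];y/=np.linalg.norm(y);x=np.array([y[1],-y[0]])
print("c",c,"yaw",np.arctan2(x[1],x[0]),"sizes",np.linalg.norm(C[0]-C[1]),np.linalg.norm(C[1]-C[2]))
ax=c[:2]+110*y;print("axis",ax,"hub",f(220,178,105),"knob at0",ax-55*x,"seen",f(190,270,152))
ped=c[:2]-130*y;print("ped",ped,"weight",f(647,265,197))
k=f(190,270,152)[:2]-ax;k2=np.array([k@x,k@y]);print(k2,np.linalg.norm(k),"ang",np.arctan2(-k2[1],-k2[0]))
# range profile near the weight/dish in side view
for v in range(140,190,2):
    P=px(s,262,v);print(v,P.round(0),end=' ')
```

```text
[[ 684.   189.3   15. ]
 [ 517.3  224.1   15. ]
 [ 430.2 -180.4   15. ]
 [ 594.8 -216.3   15. ]]
c [556.54689347   4.17382464  15.        ] yaw -0.2141729438788225 sizes 170.2844311925283 413.818178165784
axis [579.92622099 111.66060078] hub [580.80943312 111.2739603  105.        ] knob at0 [526.18283292 123.35026454] seen [525.59122505 125.12112816 152.        ]
ped [ 528.91677912 -122.85600171] weight [ 527.87001391 -120.39753821  197.        ]
[-55.9544693    1.60466388] 55.97747387384515 ang -0.02867017079608113
140 [  499. -1719.  -569.] 142 [ 532. -121.  204.] 144 [ 532. -110.  201.] 146 [ 532. -108.  194.] 148 [ 532. -106.  188.] 150 [532. -91. 188.] 152 [533. -77. 188.] 154 [532. -82. 178.] 156 [532. -88. 167.] 158 [532. -87. 159.] 160 [532. -86. 152.] 162 [ 525. -358.   -5.] 164 [ 526. -325.    4.] 166 [ 530. -142.   97.] 168 [ 530. -129.   96.] 170 [ 530. -114.   96.] 172 [ 530. -102.   95.] 174 [531. -86.  96.] 176 [530. -81.  91.] 178 [530. -88.  79.] 180 [ 530. -108.   59.] 182 [ 529. -109.   50.] 184 [ 529. -104.   44.] 186 [529. -97.  40.] 188 [529. -98.  31.]
```

Emit:
step_arm([
  {"az":0.09,"dz":-0.05,"gripper":1},
  {"az":0.09,"dz":-0.05,"gripper":1},
  {"az":0.09,"dz":-0.05,"gripper":1},
  {"dx":0.06,"dy":-0.17,"gripper":1},
  {"dx":0.06,"dy":-0.17,"gripper":1},
  {"dx":0.06,"dy":-0.17,"gripper":1},
  {"dx":0.06,"dy":-0.17,"gripper":1},
  {"dx":0.06,"dy":-0.17,"gripper":1},
  {"dx":0.06,"dy":-0.17,"gripper":1},
  {"dx":0.06,"dy":-0.17,"gripper":1},
  {"dx":0.06,"dy":-0.17,"gripper":1},
  {"dx":0.06,"dy":-0.17,"gripper":1},
  {"dx":0.06,"dy":-0.17,"gripper":1},
  {"dx":0.06,"dy":-0.17,"gripper":1},
  {"dx":0.06,"dy":-0.17,"gripper":1},
  {"dx":0.06,"dy":-0.17,"gripper":1},
  {"dx":0.06,"dy":-0.15,"gripper":1},
  {"gripper":1},
  {"gripper":1},
])

```text
invalid input
```

Emit:
step_arm([
  {"dx":0,"dy":0,"dz":-0.05,"ax":0,"ay":0,"az":0.09,"gripper":1.0},
])

```text
clock: 0.22
eef_pos: [266.7, -591.4, 266.7]
tool_rot: [-3.137, 0.0, 0.279]
force: [0.8, -0.3, 0.2]
width: 85.3
gripper_force: 0.0
```

Emit:
step_arm([
  {"dx":0,"dy":0,"dz":-0.05,"ax":0,"ay":0,"az":0.09,"gripper":1},
  {"dx":0,"dy":0,"dz":-0.05,"ax":0,"ay":0,"az":0.09,"gripper":1},
  {"dx":0.06,"dy":-0.17,"dz":0,"ax":0,"ay":0,"az":0,"gripper":1},
  {"dx":0.06,"dy":-0.17,"dz":0,"ax":0,"ay":0,"az":0,"gripper":1},
  {"dx":0.06,"dy":-0.17,"dz":0,"ax":0,"ay":0,"az":0,"gripper":1},
  {"dx":0.06,"dy":-0.17,"dz":0,"ax":0,"ay":0,"az":0,"gripper":1},
  {"dx":0.06,"dy":-0.17,"dz":0,"ax":0,"ay":0,"az":0,"gripper":1},
  {"dx":0.06,"dy":-0.17,"dz":0,"ax":0,"ay":0,"az":0,"gripper":1},
  {"dx":0.06,"dy":-0.17,"dz":0,"ax":0,"ay":0,"az":0,"gripper":1},
  {"dx":0.06,"dy":-0.17,"dz":0,"ax":0,"ay":0,"az":0,"gripper":1},
  {"dx":0.06,"dy":-0.17,"dz":0,"ax":0,"ay":0,"az":0,"gripper":1},
  {"dx":0.06,"dy":-0.17,"dz":0,"ax":0,"ay":0,"az":0,"gripper":1},
  {"dx":0.06,"dy":-0.17,"dz":0,"ax":0,"ay":0,"az":0,"gripper":1},
  {"dx":0.06,"dy":-0.17,"dz":0,"ax":0,"ay":0,"az":0,"gripper":1},
  {"dx":0.06,"dy":-0.17,"dz":0,"ax":0,"ay":0,"az":0,"gripper":1},
  {"dx":0.06,"dy":-0.17,"dz":0,"ax":0,"ay":0,"az":0,"gripper":1},
  {"dx":0,"dy":0,"dz":0,"ax":0,"ay":0,"az":0,"gripper":1},
  {"dx":0,"dy":0,"dz":0,"ax":0,"ay":0,"az":0,"gripper":1},
])

```text
clock: 2.48
eef_pos: [519.1, 120.8, 297.8]
tool_rot: [3.141, 0.001, -0.0]
force: [-0.6, -0.8, -1.0]
width: 85.6
gripper_force: 0.0
```

```bash
cat >> h.py <<'E'
from scipy.spatial.transform import Rotation as Ro
def wrist_ray(im,st,u,v):
    a=(u-im["cx"])/im["fx"];b=(v-im["cy"])/im["fy"];r=np.hypot(a,b)+1e-9
    d=np.array([a/r*np.sin(r),b/r*np.sin(r),np.cos(r)])
    Rt=Ro.from_euler("xyz",st["tool_rot"]).as_matrix();T=im["T_tool_cam"]
    return Rt@T[:3,3]+st["eef_pos"],Rt@T[:3,:3]@d
def wpl(im,st,u,v,z):
    o,d=wrist_ray(im,st,u,v);return o+d*(z-o[2])/d[2]
E
python3 - <<'E'
from h import *
st=ctrl.read_state();w=ctrl.get_image("wrist");save(w,"w1.png",s=1.5)
print(st["eef_pos"],st["tool_rot"],w["T_tool_cam"].round(2),w["fx"],w["cx"],w["cy"])
c=w["color"].astype(int);m=((c[...,0]>130)&(c[...,1]<70)&(c[...,2]<70)).astype(np.uint8)
n,l,s,ce=cv2.connectedComponentsWithStats(m)
for i in range(1,n):
    if s[i,4]>30:
        print(s[i],ce[i]);x,y,ww,hh=s[i,:4]
        for u,v in((x,ce[i][1]),(x+ww,ce[i][1]),(ce[i][0],y),(ce[i][0],y+hh)):print(wpl(w,st,u-.5,v-.5,152).round(1))
E
```

```text
[519.09850944 120.80949393 297.80514554] [ 3.14050394e+00  1.27966978e-03 -2.23410768e-04] [[   0.     -0.97   -0.26   65.39]
 [   1.     -0.      0.     -0.78]
 [  -0.     -0.26    0.97 -121.05]
 [   0.      0.      0.      1.  ]] 297.3186396354542 256.82680619164057 189.68072585565272
[237 155  33  36 764] [252.70549738 175.12041885]
[527.1 139.9 152. ]
[527.1 109.5 152. ]
[545.7 125.4 152. ]
[512.  125.5 152. ]
```

View pics/w1.png

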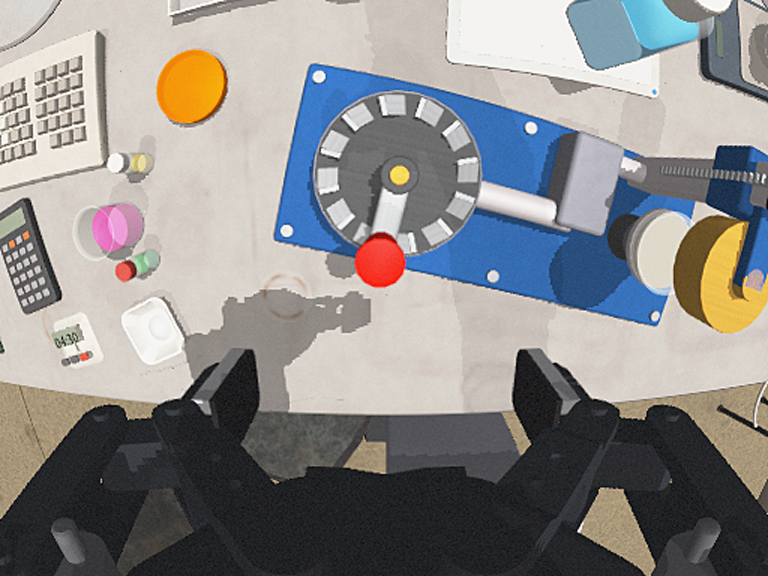

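The knob centre measures about (527.5, 124.7) and the axis about (580, 111.6). Their separation of 54 mm agrees with the 55 mm given. I'll go down over the knob with the hand biased slightly forward (−y).

Emit:
step_arm([
  {"dx":0.026,"dy":-0.006,"dz":0.06,"ax":0,"ay":0,"az":0,"gripper":1},
  {"dx":0,"dy":0,"dz":0.08,"ax":0,"ay":0,"az":0,"gripper":1},
  {"dx":0,"dy":0,"dz":0.08,"ax":0,"ay":0,"az":0,"gripper":1},
  {"dx":0,"dy":0,"dz":0.08,"ax":0,"ay":0,"az":0,"gripper":1},
  {"dx":0,"dy":0,"dz":0.08,"ax":0,"ay":0,"az":0,"gripper":1},
  {"dx":0,"dy":0,"dz":0.07,"ax":0,"ay":0,"az":0,"gripper":1},
  {"dx":0,"dy":0,"dz":0.05,"ax":0,"ay":0,"az":0,"gripper":1},
  {"dx":0,"dy":0,"dz":0.04,"ax":0,"ay":0,"az":0,"gripper":1},
  {"dx":0,"dy":0,"dz":0.03,"ax":0,"ay":0,"az":0,"gripper":1},
  {"dx":0,"dy":0,"dz":0,"ax":0,"ay":0,"az":0,"gripper":1},
])

```text
clock: 3.78
eef_pos: [527.1, 123.1, 126.9]
tool_rot: [3.141, 0.001, -0.0]
force: [-0.1, 1.3, 0.1]
width: 85.2
gripper_force: 0.0
```

Emit:
step_arm([
  {"dx":0,"dy":0,"dz":0.01,"ax":0,"ay":0,"az":0,"gripper":0.45},
  {"dx":0,"dy":0,"dz":0,"ax":0,"ay":0,"az":0,"gripper":0.45},
  {"dx":0,"dy":0,"dz":0,"ax":0,"ay":0,"az":0,"gripper":0.45},
  {"dx":0,"dy":0,"dz":0,"ax":0,"ay":0,"az":0,"gripper":0.45},
])

```text
clock: 4.28
eef_pos: [527.5, 123.3, 124.5]
tool_rot: [-3.141, -0.0, -0.0]
force: [-0.3, -0.4, 0.3]
width: 38.3
gripper_force: 0.0
```

Run:
```python
from h import *
st=ctrl.read_state();print(st["eef_pos"],st["width"],st["force"])
save(ctrl.get_image("wrist"),"w2.png",(120,150,400,360),2.4);
```

```text
[527.50696695 123.27105842 124.54539167] 38.30162052615123 [-0.28063594 -0.37578927  0.27095455]
```

View pics/w2.png

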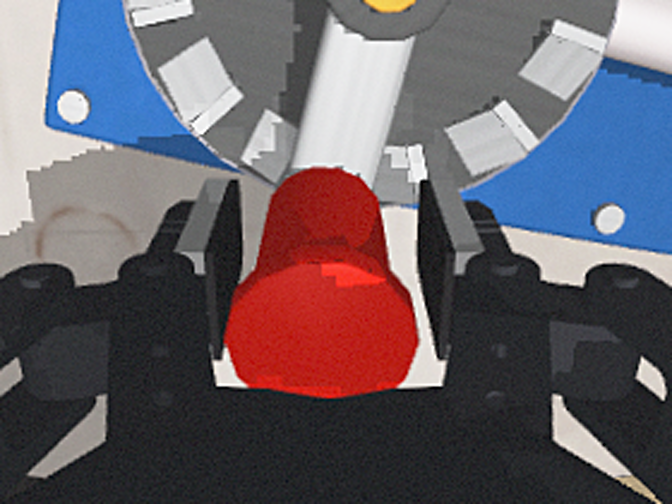

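The knob sits between the pads, with its rim at (228..418, 330), slightly left of centre as intended. Closing the gripper now.

Emit:
step_arm([
  {"dx":0,"dy":0,"dz":0,"ax":0,"ay":0,"az":0,"gripper":0.36},
  {"dx":0,"dy":0,"dz":0,"ax":0,"ay":0,"az":0,"gripper":0.3},
  {"dx":0,"dy":0,"dz":0,"ax":0,"ay":0,"az":0,"gripper":0.2},
  {"dx":0,"dy":0,"dz":0,"ax":0,"ay":0,"az":0,"gripper":0},
  {"dx":0,"dy":0,"dz":0,"ax":0,"ay":0,"az":0,"gripper":0},
  {"dx":0,"dy":0,"dz":0,"ax":0,"ay":0,"az":0,"gripper":0},
])

```text
clock: 5.08
eef_pos: [527.5, 123.6, 124.5]
tool_rot: [-3.141, -0.0, -0.0]
force: [-1.5, 3.4, 4.9]
width: 26.6
gripper_force: 57.8
```

Emit:
step_arm([
  {"dx":-0.0007,"dy":0.0033,"dz":0,"ax":0,"ay":0,"az":0,"gripper":0},
  {"dx":-0.0006,"dy":0.0033,"dz":0,"ax":0,"ay":0,"az":0,"gripper":0},
  {"dx":-0.0006,"dy":0.0033,"dz":0,"ax":0,"ay":0,"az":0,"gripper":0},
  {"dx":-0.0005,"dy":0.003,"dz":-0.0015,"ax":0,"ay":0,"az":0,"gripper":0},
  {"dx":-0.0004,"dy":0.003,"dz":-0.0015,"ax":0,"ay":0,"az":0,"gripper":0},
  {"dx":-0.0003,"dy":0.003,"dz":-0.0015,"ax":0,"ay":0,"az":0,"gripper":0},
  {"dx":0,"dy":0,"dz":0,"ax":0,"ay":0,"az":0,"gripper":0},
  {"dx":0,"dy":0,"dz":0,"ax":0,"ay":0,"az":0,"gripper":0},
])

```text
clock: 6.08
eef_pos: [526.4, 119.0, 124.9]
tool_rot: [-3.14, -0.0, 0.001]
force: [1.8, 6.2, -3.7]
width: 26.4
gripper_force: 58.5
```

Emit:
step_arm([
  {"dx":0,"dy":0.001,"dz":-0.003,"ax":0,"ay":0,"az":0,"gripper":0},
  {"dx":0,"dy":0,"dz":-0.003,"ax":0,"ay":0,"az":0,"gripper":0},
  {"dx":0,"dy":0,"dz":-0.003,"ax":0,"ay":0,"az":0,"gripper":0},
  {"dx":0,"dy":0,"dz":0,"ax":0,"ay":0,"az":0,"gripper":0},
])

```text
clock: 6.58
eef_pos: [526.3, 118.7, 127.5]
tool_rot: [-3.14, 0.0, 0.001]
force: [1.2, 6.9, -4.8]
width: 26.2
gripper_force: 58.6
```

Emit:
step_arm([
  {"dx":0,"dy":0,"dz":-0.004,"ax":0,"ay":0,"az":0,"gripper":0},
  {"dx":0,"dy":0,"dz":-0.004,"ax":0,"ay":0,"az":0,"gripper":0},
  {"dx":0,"dy":0,"dz":-0.004,"ax":0,"ay":0,"az":0,"gripper":0},
  {"dx":0,"dy":0,"dz":-0.004,"ax":0,"ay":0,"az":0,"gripper":0},
  {"dx":0,"dy":0,"dz":-0.004,"ax":0,"ay":0,"az":0,"gripper":0},
  {"dx":0,"dy":0,"dz":-0.004,"ax":0,"ay":0,"az":0,"gripper":0},
  {"dx":0,"dy":0,"dz":0,"ax":0,"ay":0,"az":0,"gripper":0},
  {"dx":0,"dy":0,"dz":0,"ax":0,"ay":0,"az":0,"gripper":0},
])

```text
clock: 7.58
eef_pos: [526.2, 118.6, 134.4]
tool_rot: [-3.14, 0.0, 0.001]
force: [0.5, 6.4, -6.1]
width: 26.4
gripper_force: 58.8
```

Run:
```python
from h import *
s=ctrl.get_image("side");c=s["color"].astype(int)
st=ctrl.read_state();print(st["eef_pos"],st["force"])
save(s,"s2.png",(220,120,300,220),6)
```

```text
[526.2498403  118.61606446 134.43715801] [ 1.89888547  7.20703587 -7.25695323]
```

View pics/s2.png

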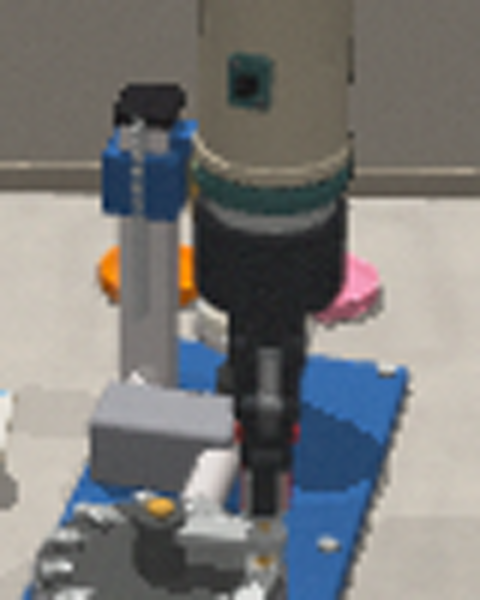

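The knob is held about 10 mm up with roughly 6.5 N of load on the hand. In the side view at (250,450) the gripper is on the knob and the pin foot hangs clear. Next I'll work out the arc increments.

Run:
```python
import numpy as np
p0=np.deg2rad(174.7);st=np.r_[0.03,0.05,np.full(42,.07)]
ph=p0-np.r_[0,np.cumsum(st)]
X=(55*np.cos(ph)/300).round(4);Y=(-55*np.sin(ph)/300).round(4)
for i,(a,b) in enumerate(zip(np.diff(X),np.diff(Y))):print(i+1,"%.2f %.4f %.4f"%(p0-ph[i+1],a,b))
```

```text
1 0.03 0.0005 -0.0055
2 0.08 0.0014 -0.0091
3 0.15 0.0026 -0.0125
4 0.22 0.0035 -0.0124
5 0.29 0.0044 -0.0120
6 0.36 0.0052 -0.0118
7 0.43 0.0060 -0.0113
8 0.50 0.0068 -0.0109
9 0.57 0.0075 -0.0104
10 0.64 0.0083 -0.0098
11 0.71 0.0089 -0.0092
12 0.78 0.0095 -0.0086
13 0.85 0.0101 -0.0079
14 0.92 0.0107 -0.0072
15 0.99 0.0111 -0.0064
16 1.06 0.0115 -0.0056
17 1.13 0.0119 -0.0048
18 1.20 0.0122 -0.0040
19 1.27 0.0125 -0.0031
20 1.34 0.0126 -0.0022
21 1.41 0.0128 -0.0013
22 1.48 0.0128 -0.0004
23 1.55 0.0128 0.0004
24 1.62 0.0128 0.0014
25 1.69 0.0126 0.0023
26 1.76 0.0125 0.0031
27 1.83 0.0122 0.0040
28 1.90 0.0118 0.0048
29 1.97 0.0116 0.0057
30 2.04 0.0110 0.0064
31 2.11 0.0107 0.0072
32 2.18 0.0100 0.0080
33 2.25 0.0095 0.0086
34 2.32 0.0089 0.0093
35 2.39 0.0082 0.0098
36 2.46 0.0075 0.0104
37 2.53 0.0068 0.0110
38 2.60 0.0060 0.0113
39 2.67 0.0051 0.0118
40 2.74 0.0043 0.0120
41 2.81 0.0035 0.0124
42 2.88 0.0026 0.0125
43 2.95 0.0017 0.0128
44 3.02 0.0009 0.0128
```

First part of the arc (rows 1–9), adding 0.4 mm of lift.

Emit:
step_arm([
  {"dx":0.0005,"dy":-0.0055,"dz":-0.0015,"ax":0,"ay":0,"az":0,"gripper":0},
  {"dx":0.0014,"dy":-0.0091,"dz":0,"ax":0,"ay":0,"az":0,"gripper":0},
  {"dx":0.0026,"dy":-0.0125,"dz":0,"ax":0,"ay":0,"az":0,"gripper":0},
  {"dx":0.0035,"dy":-0.0124,"dz":0,"ax":0,"ay":0,"az":0,"gripper":0},
  {"dx":0.0044,"dy":-0.012,"dz":0,"ax":0,"ay":0,"az":0,"gripper":0},
  {"dx":0.0052,"dy":-0.0118,"dz":0,"ax":0,"ay":0,"az":0,"gripper":0},
  {"dx":0.006,"dy":-0.0113,"dz":0,"ax":0,"ay":0,"az":0,"gripper":0},
  {"dx":0.0068,"dy":-0.0109,"dz":0,"ax":0,"ay":0,"az":0,"gripper":0},
  {"dx":0.0075,"dy":-0.0104,"dz":0,"ax":0,"ay":0,"az":0,"gripper":0},
])

```text
clock: 8.75
eef_pos: [538.7, 146.6, 135.0]
tool_rot: [-3.141, -0.001, -0.0]
force: [4.9, 3.5, -6.4]
width: 26.4
gripper_force: 58.8
```

Emit:
step_arm([
  {"dx":0.0083,"dy":-0.0098,"dz":0,"ax":0,"ay":0,"az":0,"gripper":0},
  {"dx":0.0089,"dy":-0.0092,"dz":0,"ax":0,"ay":0,"az":0,"gripper":0},
  {"dx":0.0095,"dy":-0.0086,"dz":0,"ax":0,"ay":0,"az":0,"gripper":0},
  {"dx":0.0101,"dy":-0.0079,"dz":0,"ax":0,"ay":0,"az":0,"gripper":0},
  {"dx":0.0107,"dy":-0.0072,"dz":0,"ax":0,"ay":0,"az":0,"gripper":0},
  {"dx":0.0111,"dy":-0.0064,"dz":0,"ax":0,"ay":0,"az":0,"gripper":0},
  {"dx":0.0115,"dy":-0.0056,"dz":0,"ax":0,"ay":0,"az":0,"gripper":0},
  {"dx":0.0119,"dy":-0.0048,"dz":0,"ax":0,"ay":0,"az":0,"gripper":0},
  {"dx":0.0122,"dy":-0.004,"dz":0,"ax":0,"ay":0,"az":0,"gripper":0},
])

```text
clock: 9.88
eef_pos: [567.9, 164.3, 135.0]
tool_rot: [3.141, -0.003, -0.001]
force: [5.4, 2.1, -7.1]
width: 26.4
gripper_force: 58.9
```

Run:
```python
from h import *
st=ctrl.read_state();print(st["eef_pos"],st["force"])
t=ctrl.get_image("top");s=ctrl.get_image("side")
save(s,"s3.png",(225,120,300,220),6)
c=t["color"].astype(int)
r=[px(t,u,v) for u in range(300,318) for v in range(192,206) if c[v,u,0]>c[v,u,2]+70];r=np.array(r)
if len(r):print(len(r),np.percentile(r[:,2],[10,30,50,70,90]).round(1))
for v in range(130,176,2):print(v,px(s,258,v).round(0),px(s,264,v).round(0))
```

```text
[567.8790509  164.34474597 135.0010733 ] [ 5.44992935  2.10338491 -7.12526151]
178 [165.  166.6 168.  169.4 177.9]
130 [550. 198. 395.] [  485. -1752.  -504.]
132 [550. 195. 389.] [  485. -1737.  -513.]
134 [550. 195. 382.] [  485. -1729.  -526.]
136 [550. 195. 377.] [  485. -1715.  -535.]
138 [550. 196. 371.] [  484. -1731.  -558.]
140 [550. 198. 366.] [  484. -1736.  -577.]
142 [550. 196. 360.] [  483. -1740.  -595.]
144 [550. 192. 352.] [  483. -1738.  -610.]
146 [550. 193. 346.] [  483. -1735.  -626.]
148 [550. 196. 342.] [ 525. -122.  180.]
150 [549. 194. 335.] [532. 168. 321.]
152 [549. 191. 327.] [ 525. -104.  174.]
154 [549. 195. 323.] [525. -97. 169.]
156 [549. 191. 315.] [525. -87. 167.]
158 [549. 188. 307.] [525. -85. 161.]
160 [549. 196. 305.] [525. -86. 153.]
162 [549. 190. 295.] [525. -79. 148.]
164 [549. 184. 286.] [524. -85. 137.]
166 [549. 196. 286.] [ 523. -140.   99.]
168 [549. 198. 281.] [ 523. -131.   95.]
170 [548. 198. 275.] [ 523. -115.   96.]
172 [548. 195. 267.] [ 523. -100.   97.]
174 [548. 196. 260.] [523. -90.  94.]
```

View pics/s3.png

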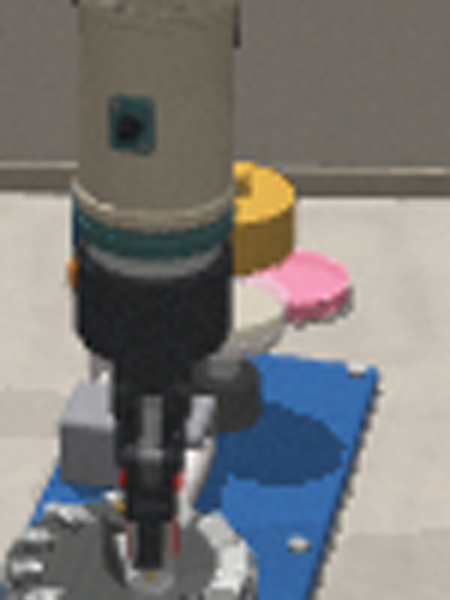

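The side view shows the weight at (265,235) still clear of the dish at (255,310). About 30 mm separates brass and dish, so 10–26 mm remains to contact.

Emit:
step_arm([
  {"dx":0.0125,"dy":-0.0031,"dz":0,"ax":0,"ay":0,"az":0,"gripper":0},
  {"dx":0.0126,"dy":-0.0022,"dz":0,"ax":0,"ay":0,"az":0,"gripper":0},
  {"dx":0.0128,"dy":-0.0013,"dz":0,"ax":0,"ay":0,"az":0,"gripper":0},
  {"dx":0.0128,"dy":-0.0004,"dz":0,"ax":0,"ay":0,"az":0,"gripper":0},
  {"dx":0.0064,"dy":0.0001,"dz":0,"ax":0,"ay":0,"az":0,"gripper":0},
  {"dx":0.0064,"dy":0.0003,"dz":0,"ax":0,"ay":0,"az":0,"gripper":0},
])

```text
clock: 10.72
eef_pos: [587.2, 165.3, 134.9]
tool_rot: [3.14, -0.003, -0.002]
force: [6.4, 0.9, -7.0]
width: 26.4
gripper_force: 58.9
```

Emit:
step_arm([
  {"dx":0.0064,"dy":0.0006,"dz":0,"ax":0,"ay":0,"az":0,"gripper":0},
  {"dx":0.0064,"dy":0.0008,"dz":0,"ax":0,"ay":0,"az":0,"gripper":0},
  {"dx":0,"dy":0,"dz":0,"ax":0,"ay":0,"az":0,"gripper":0},
])

```text
clock: 11.1
eef_pos: [591.3, 164.7, 135.0]
tool_rot: [3.14, -0.004, -0.002]
force: [6.7, 1.0, -6.1]
width: 26.1
gripper_force: 58.9
```

Emit:
step_arm([
  {"dx":0.0045,"dy":0.0007,"dz":0,"ax":0,"ay":0,"az":0,"gripper":0},
  {"dx":0.0045,"dy":0.0008,"dz":0,"ax":0,"ay":0,"az":0,"gripper":0},
  {"dx":0,"dy":0,"dz":0,"ax":0,"ay":0,"az":0,"gripper":0},
])

```text
clock: 11.48
eef_pos: [594.0, 164.0, 135.0]
tool_rot: [3.14, -0.004, -0.002]
force: [7.1, -0.5, -6.6]
width: 26.6
gripper_force: 58.9
```

Emit:
step_arm([
  {"dx":0.0045,"dy":0.0009,"dz":0,"ax":0,"ay":0,"az":0,"gripper":0},
  {"dx":0.0045,"dy":0.0011,"dz":0,"ax":0,"ay":0,"az":0,"gripper":0},
  {"dx":0,"dy":0,"dz":0,"ax":0,"ay":0,"az":0,"gripper":0},
])

```text
clock: 11.85
eef_pos: [596.7, 163.2, 134.9]
tool_rot: [3.139, -0.004, -0.002]
force: [6.7, -0.7, -6.0]
width: 26.6
gripper_force: 58.9
```

Run:
```python
from h import *
import pickle
s0=pickle.load(open("im0.pkl","rb"))[1]
s=ctrl.get_image("side")
print(ctrl.read_state()["force"])
for im in(s0,s):
  for u in(264,266,268):
    print(u,[tuple(int(k) for k in px(im,u,v)[1:]) for v in range(140,182,2)])
```

```text
[ 6.68901108 -0.09992294 -6.2650291 ]
264 [(-1728, -573), (-128, 199), (-111, 200), (-106, 195), (-107, 187), (-84, 191), (-89, 181), (-82, 177), (-84, 168), (-83, 161), (-76, 157), (-351, -1), (-327, 2), (-149, 93), (-136, 92), (-114, 96), (-103, 94), (-79, 100), (-83, 89), (-86, 80), (-114, 55)]
266 [(-1750, -583), (-155, 186), (-124, 194), (-118, 189), (-110, 185), (-95, 185), (-87, 182), (-85, 175), (-79, 171), (-82, 161), (-86, 152), (-351, 0), (-309, 12), (-142, 97), (-130, 95), (-110, 98), (-100, 96), (-82, 98), (-85, 89), (-92, 76), (-126, 48)]
268 [(-1749, -582), (-148, 190), (-138, 187), (-120, 188), (-107, 187), (-93, 186), (-83, 184), (-90, 173), (-90, 165), (-84, 161), (-365, 0), (-324, 13), (-308, 13), (-146, 95), (-127, 97), (-111, 98), (-98, 97), (-91, 93), (-85, 89), (-93, 75), (-188, 11)]
264 [(-1758, -587), (-1735, -593), (-1752, -617), (-1759, -637), (-1748, -648), (-124, 170), (-110, 170), (-113, 161), (-104, 158), (-90, 157), (-83, 153), (-85, 144), (-79, 140), (-86, 128), (-98, 113), (-112, 97), (-101, 95), (-83, 98), (-85, 88), (-89, 78), (-109, 58)]
266 [(-1738, -577), (-1721, -585), (-1734, -608), (-1754, -635), (-1712, -630), (-148, 158), (-132, 159), (-114, 160), (-101, 159), (-90, 157), (-85, 152), (-80, 147), (-83, 138), (-86, 128), (-128, 96), (-112, 97), (-100, 96), (-82, 99), (-87, 87), (-83, 82), (-136, 41)]
268 [(-1740, -578), (-1711, -580), (-1752, -617), (-1730, -622), (-1722, -634), (-157, 154), (-132, 159), (-119, 158), (-101, 159), (-90, 157), (-91, 149), (-84, 145), (-89, 135), (-90, 126), (-130, 96), (-119, 94), (-109, 91), (-95, 91), (-88, 87), (-92, 76), (-179, 16)]
```

The depth under the weight shows the pad's front edge at about z 112 and the dish top at 97, so about 12–14 mm remains. I'll go on a moderate 0.3 rad.

Emit:
step_arm([
  {"dx":0.0088,"dy":0.0024,"dz":0,"ax":0,"ay":0,"az":0,"gripper":0},
  {"dx":0.0087,"dy":0.0029,"dz":0,"ax":0,"ay":0,"az":0,"gripper":0},
  {"dx":0.0086,"dy":0.0033,"dz":0,"ax":0,"ay":0,"az":0,"gripper":0},
  {"dx":0.0084,"dy":0.0037,"dz":0,"ax":0,"ay":0,"az":0,"gripper":0},
  {"dx":0.0082,"dy":0.0041,"dz":0,"ax":0,"ay":0,"az":0,"gripper":0},
  {"dx":0.008,"dy":0.0045,"dz":0,"ax":0,"ay":0,"az":0,"gripper":0},
  {"dx":0,"dy":0,"dz":0,"ax":0,"ay":0,"az":0,"gripper":0},
])

```text
clock: 12.78
eef_pos: [611.9, 155.7, 134.8]
tool_rot: [3.138, -0.003, -0.003]
force: [6.2, -2.4, -6.9]
width: 26.6
gripper_force: 59.0
```

Run:
```python
from h import *
s=ctrl.get_image("side");st=ctrl.read_state()
print(st["force"],st["eef_pos"])
for u in(262,264,265,266,268):
    print(u,[tuple(int(k) for k in px(s,u,v)[1:]) for v in range(154,180)])
```

```text
[ 6.30003182 -1.30093983 -6.54817406] [611.85255208 155.6929636  134.785192  ]
262 [(-116, 159), (-110, 158), (-110, 154), (-100, 155), (-96, 154), (-93, 151), (-82, 153), (-77, 153), (-86, 143), (-81, 143), (-82, 138), (-83, 134), (-86, 128), (-78, 128), (-87, 119), (-88, 115), (-119, 93), (-109, 95), (-103, 94), (-89, 98), (-82, 98), (-83, 93), (-78, 93), (-89, 82), (-89, 78), (-87, 75)]
264 [(-114, 160), (-111, 158), (-109, 155), (-105, 153), (-100, 152), (-88, 154), (-86, 151), (-85, 148), (-83, 145), (-85, 140), (-89, 134), (-74, 138), (-83, 130), (-80, 127), (-90, 118), (-84, 117), (-117, 94), (-114, 92), (-100, 96), (-98, 93), (-92, 93), (-85, 92), (-84, 89), (-92, 80), (-83, 81), (-89, 74)]
265 [(-111, 162), (-117, 154), (-115, 151), (-106, 153), (-100, 152), (-91, 153), (-87, 151), (-86, 148), (-89, 142), (-87, 139), (-85, 137), (-86, 132), (-80, 131), (-86, 124), (-83, 122), (-81, 119), (-113, 97), (-107, 96), (-95, 99), (-93, 96), (-89, 94), (-87, 91), (-88, 87), (-85, 85), (-93, 76), (-88, 74)]
266 [(-130, 152), (-126, 150), (-119, 150), (-109, 151), (-103, 150), (-92, 152), (-92, 148), (-84, 149), (-90, 142), (-81, 142), (-85, 137), (-88, 131), (-83, 130), (-86, 124), (-84, 121), (-89, 114), (-119, 93), (-108, 96), (-103, 94), (-94, 95), (-91, 93), (-92, 89), (-87, 88), (-91, 81), (-90, 78), (-87, 75)]
268 [(-126, 154), (-121, 153), (-106, 157), (-112, 149), (-97, 154), (-97, 150), (-87, 151), (-90, 145), (-85, 144), (-89, 138), (-87, 135), (-94, 128), (-82, 130), (-90, 122), (-91, 117), (-122, 96), (-119, 93), (-111, 94), (-100, 96), (-95, 95), (-90, 94), (-92, 89), (-95, 83), (-93, 80), (-90, 77), (-192, 13)]
```

Emit:
step_arm([
  {"dx":0.0077,"dy":0.0049,"dz":0,"ax":0,"ay":0,"az":0,"gripper":0},
  {"dx":0.0075,"dy":0.0053,"dz":0,"ax":0,"ay":0,"az":0,"gripper":0},
  {"dx":0.0072,"dy":0.0057,"dz":0,"ax":0,"ay":0,"az":0,"gripper":0},
  {"dx":0,"dy":0,"dz":0,"ax":0,"ay":0,"az":0,"gripper":0},
])

```text
clock: 13.32
eef_pos: [618.4, 150.3, 134.7]
tool_rot: [3.137, -0.003, -0.003]
force: [6.3, -3.4, -6.2]
width: 26.5
gripper_force: 59.0
```

Emit:
step_arm([
  {"dx":0.0035,"dy":0.003,"dz":0,"ax":0,"ay":0,"az":0,"gripper":0},
  {"dx":0.0034,"dy":0.003,"dz":0,"ax":0,"ay":0,"az":0,"gripper":0},
  {"dx":0,"dy":0,"dz":0,"ax":0,"ay":0,"az":0,"gripper":0},
])

```text
clock: 13.7
eef_pos: [620.2, 148.4, 134.6]
tool_rot: [3.137, -0.002, -0.003]
force: [5.8, -2.5, -6.6]
width: 26.3
gripper_force: 59.0
```

Emit:
step_arm([
  {"dx":0.0033,"dy":0.0032,"dz":-0.001,"ax":0,"ay":0,"az":0,"gripper":0},
  {"dx":0.0033,"dy":0.0032,"dz":0,"ax":0,"ay":0,"az":0,"gripper":0},
  {"dx":0,"dy":0,"dz":0,"ax":0,"ay":0,"az":0,"gripper":0},
])

```text
clock: 14.08
eef_pos: [622.1, 146.3, 134.9]
tool_rot: [3.137, -0.002, -0.003]
force: [6.7, -3.5, -6.6]
width: 26.3
gripper_force: 59.0
```

Run:
```python
from h import *
s=ctrl.get_image("side")
f=[ctrl.read_state()["force"]];print(f)
for u in(260,262,264,266,268):
    print(u,[tuple(int(k) for k in px(s,u,v)[1:]) for v in range(165,176)])
```

```text
[array([ 6.15565859, -3.03553379, -6.82018652])]
260 [(-85, 132), (-84, 129), (-83, 125), (-78, 124), (-90, 113), (-81, 115), (-100, 100), (-96, 98), (-100, 91), (-89, 94), (-92, 88)]
262 [(-83, 133), (-81, 131), (-78, 128), (-81, 123), (-85, 116), (-86, 112), (-108, 95), (-99, 96), (-91, 97), (-89, 94), (-86, 92)]
264 [(-82, 134), (-83, 130), (-80, 127), (-91, 117), (-89, 114), (-82, 114), (-107, 96), (-99, 97), (-95, 95), (-91, 93), (-87, 91)]
266 [(-81, 135), (-80, 132), (-83, 126), (-87, 119), (-81, 119), (-81, 115), (-106, 97), (-103, 94), (-92, 96), (-88, 95), (-82, 95)]
268 [(-89, 131), (-83, 130), (-88, 123), (-91, 117), (-86, 116), (-114, 96), (-110, 94), (-98, 97), (-92, 97), (-89, 95), (-91, 89)]
```

Emit:
step_arm([
  {"dx":0.0032,"dy":0.0033,"dz":0,"ax":0,"ay":0,"az":0,"gripper":0},
  {"dx":0.0031,"dy":0.0034,"dz":0,"ax":0,"ay":0,"az":0,"gripper":0},
  {"dx":0,"dy":0,"dz":0,"ax":0,"ay":0,"az":0,"gripper":0},
])

```text
clock: 14.5
eef_pos: [623.9, 144.1, 134.8]
tool_rot: [3.136, -0.002, -0.003]
force: [5.7, -3.7, -6.4]
width: 26.3
gripper_force: 59.0
```

Emit:
step_arm([
  {"dx":0.003,"dy":0.0035,"dz":0,"ax":0,"ay":0,"az":0,"gripper":0},
  {"dx":0.0029,"dy":0.0035,"dz":0,"ax":0,"ay":0,"az":0,"gripper":0},
  {"dx":0,"dy":0,"dz":0,"ax":0,"ay":0,"az":0,"gripper":0},
])

```text
clock: 14.88
eef_pos: [625.5, 141.8, 134.7]
tool_rot: [3.136, -0.002, -0.003]
force: [5.3, -4.0, -6.8]
width: 26.6
gripper_force: 59.0
```

Emit:
step_arm([
  {"dx":0.0029,"dy":0.0036,"dz":0,"ax":0,"ay":0,"az":0,"gripper":0},
  {"dx":0.0028,"dy":0.0037,"dz":0,"ax":0,"ay":0,"az":0,"gripper":0},
  {"dx":0,"dy":0,"dz":0,"ax":0,"ay":0,"az":0,"gripper":0},
])

```text
clock: 15.25
eef_pos: [627.1, 139.4, 134.7]
tool_rot: [3.136, -0.001, -0.003]
force: [5.4, -4.0, -6.0]
width: 26.4
gripper_force: 59.0
```

Emit:
step_arm([
  {"dx":0.0028,"dy":0.0037,"dz":0,"ax":0,"ay":0,"az":0,"gripper":0},
  {"dx":0.0026,"dy":0.0038,"dz":0,"ax":0,"ay":0,"az":0,"gripper":0},
  {"dx":0,"dy":0,"dz":0,"ax":0,"ay":0,"az":0,"gripper":0},
])

```text
clock: 15.62
eef_pos: [628.6, 136.9, 134.7]
tool_rot: [3.136, -0.001, -0.003]
force: [6.0, -5.2, -6.8]
width: 26.7
gripper_force: 59.0
```

Emit:
step_arm([
  {"dx":0.0026,"dy":0.0039,"dz":0,"ax":0,"ay":0,"az":0,"gripper":0},
  {"dx":0.0024,"dy":0.0039,"dz":0,"ax":0,"ay":0,"az":0,"gripper":0},
  {"dx":0,"dy":0,"dz":0,"ax":0,"ay":0,"az":0,"gripper":0},
])

```text
clock: 16.0
eef_pos: [629.3, 135.8, 134.8]
tool_rot: [3.137, 0.0, -0.003]
force: [3.8, -4.7, -7.0]
width: 26.8
gripper_force: 59.0
```

The hand moved only half as far as commanded, so contact has probably begun. Smaller steps from here.

Emit:
step_arm([
  {"dx":0.0012,"dy":0.0024,"dz":0,"ax":0,"ay":0,"az":0,"gripper":0},
  {"dx":0,"dy":0,"dz":0,"ax":0,"ay":0,"az":0,"gripper":0},
  {"dx":0,"dy":0,"dz":0,"ax":0,"ay":0,"az":0,"gripper":0},
])

```text
clock: 16.38
eef_pos: [629.4, 135.8, 135.0]
tool_rot: [3.137, 0.001, -0.002]
force: [4.3, -4.3, -6.4]
width: 26.4
gripper_force: 59.0
```

Run:
```python
from h import *
F=[];P=[]
for i in range(4):
    s=ctrl.get_image("side");st=ctrl.read_state();F.append(st["force"]);P.append(st["eef_pos"])
F=np.mean(F,0);P=np.mean(P,0);k=P[:2]-[580.8,111.6];p=np.arctan2(k[1],k[0])
print(P,F,np.hypot(*k),p,"tang",F[0]*np.sin(p)-F[1]*np.cos(p),"rad",F[0]*np.cos(p)+F[1]*np.sin(p))
for u in(262,265,268):
    print(u,[tuple(int(k) for k in px(s,u,v)[1:]) for v in range(165,178)])
```

```text
[629.37766827 135.73547428 134.96751222] [ 4.16684084 -3.73099087 -6.71908505] 54.243073043026655 0.46111881849287295 tang 5.195345703830586 rad 2.0715304564802683
262 [(-83, 133), (-80, 131), (-92, 120), (-80, 123), (-78, 120), (-82, 114), (-83, 110), (-97, 97), (-89, 98), (-87, 95), (-89, 90), (-83, 89), (-86, 83)]
265 [(-81, 135), (-84, 129), (-88, 123), (-83, 122), (-82, 118), (-85, 113), (-87, 107), (-100, 96), (-90, 98), (-80, 100), (-81, 95), (-88, 87), (-89, 82)]
268 [(-94, 128), (-88, 127), (-86, 124), (-83, 122), (-87, 116), (-88, 111), (-109, 95), (-103, 94), (-90, 98), (-86, 96), (-100, 84), (-93, 84), (-91, 81)]
```

The stop is 2.44 rad from the hooked position. That is 4.66 teeth, so it is not a tooth, and 10 mm between brass and dish fits a contact through the pad. Now I'll unload the remaining pull gradually.

Emit:
step_arm([
  {"dx":0.0011,"dy":0.0022,"dz":0,"ax":0,"ay":0,"az":0,"gripper":0},
  {"dx":0.0011,"dy":0.0023,"dz":0,"ax":0,"ay":0,"az":0,"gripper":0},
  {"dx":0,"dy":0,"dz":0,"ax":0,"ay":0,"az":0,"gripper":0},
  {"dx":0,"dy":0,"dz":0,"ax":0,"ay":0,"az":0,"gripper":0},
])

```text
clock: 17.08
eef_pos: [629.5, 135.8, 135.7]
tool_rot: [3.139, 0.001, -0.001]
force: [2.8, -5.7, -6.5]
width: 26.5
gripper_force: 59.1
```

```bash
cat > m.py <<'E'
from h import *
F=[];P=[]
for i in range(5):
    s=ctrl.get_image("side");st=ctrl.read_state();F.append(st["force"]);P.append(st["eef_pos"])
F=np.mean(F,0);P=np.mean(P,0);k=P[:2]-[580.8,111.6];p=np.arctan2(k[1],k[0])
print(P.round(2),F.round(2),"tang",F[0]*np.sin(p)-F[1]*np.cos(p),"rad",F[0]*np.cos(p)+F[1]*np.sin(p),"phi",p,st["width"],st["clock"])
E
python3 m.py
```

```text
[629.54 135.87 135.76] [ 3.15 -5.02 -6.99] tang 5.896317920524562 rad 0.5830075153874517 phi 0.462043668718533 26.300099520333514 17.325
```

Run:
```python
from h import *
st=ctrl.read_state()
for k in("qpos","qd","tau","tool_rot","force","torque"):print(k,np.round(st[k],3))
s=ctrl.get_image("side");w=ctrl.get_image("wrist")
a=cv2.resize(s["color"][95:245,200:310,::-1],None,fx=3.5,fy=3.5,interpolation=cv2.INTER_CUBIC)
b=cv2.resize(w["color"][60:330,100:420,::-1],None,fx=1.25,fy=1.25)
h=max(a.shape[0],b.shape[0]);o=np.zeros((h,a.shape[1]+b.shape[1],3),np.uint8);o[:a.shape[0],:a.shape[1]]=a;o[:b.shape[0],a.shape[1]:]=b
cv2.imwrite("pics/s4.png",o);print(o.shape)
```

```text
qpos [-0.249  0.755 -0.014  1.635  0.017  0.753 -1.844]
qd [ 0.002 -0.001 -0.    -0.001  0.    -0.002  0.001]
tau [-3.5820e+00 -6.3050e+01 -2.8360e+00 -1.6707e+01 -1.3590e+00  3.7900e-01
 -4.0000e-03]
tool_rot [ 3.139e+00  1.000e-03 -1.000e-03]
force [ 3.216 -4.456 -6.714]
torque [-1.207 -0.508  0.019]
(525, 785, 3)
```

View pics/s4.png

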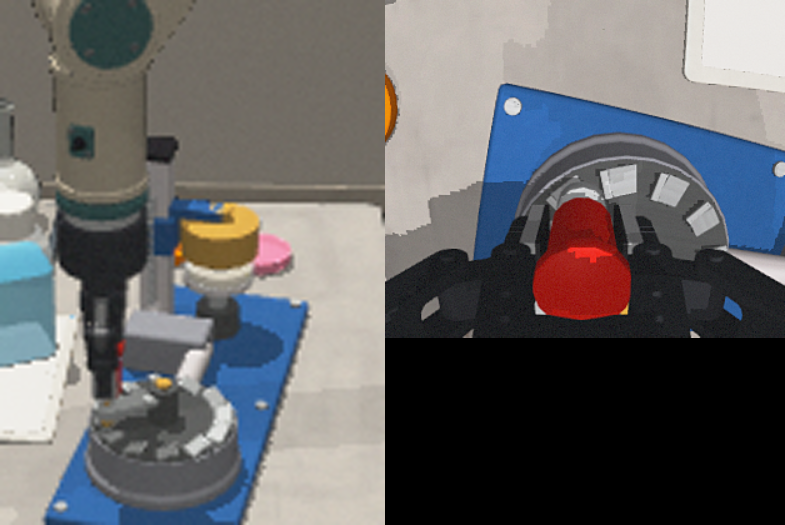

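Emit:
step_arm([
  {"dx":0.0015,"dy":0.003,"dz":0,"ax":0,"ay":0,"az":0,"gripper":0},
  {"dx":0,"dy":0,"dz":0,"ax":0,"ay":0,"az":0,"gripper":0},
  {"dx":0,"dy":0,"dz":0,"ax":0,"ay":0,"az":0,"gripper":0},
])

```text
clock: 17.8
eef_pos: [629.7, 135.8, 135.9]
tool_rot: [3.14, 0.001, -0.001]
force: [2.4, -3.6, -6.4]
width: 26.8
gripper_force: 59.1
```

```bash
python3 m.py
python3 - <<'E'
from h import *
st=ctrl.read_state()
for k in("qpos","tau","tool_rot","torque"):print(k,np.round(st[k],4))
E
```

```text
[629.73 135.83 135.92] [ 1.65 -5.16 -6.91] tang 5.352513794785338 rad -0.8148072451229345 phi 0.45982048888498 26.433780147853764 18.05
qpos [-0.2479  0.7555 -0.0147  1.6346  0.0164  0.7534 -1.8421]
tau [-3.37800e+00 -6.32808e+01 -2.66290e+00 -1.73255e+01 -1.29260e+00
  6.64000e-02 -4.80000e-03]
tool_rot [ 3.14e+00  1.40e-03 -7.00e-04]
torque [-1.2326 -0.3276  0.055 ]
```

Emit:
step_arm([
  {"dx":-0.0015,"dy":-0.003,"dz":0,"ax":0,"ay":0,"az":0,"gripper":0},
  {"dx":-0.0015,"dy":-0.003,"dz":0,"ax":0,"ay":0,"az":0,"gripper":0},
  {"dx":0,"dy":0,"dz":0,"ax":0,"ay":0,"az":0,"gripper":0},
])

```text
clock: 18.42
eef_pos: [629.1, 137.0, 136.0]
tool_rot: [3.139, 0.001, -0.001]
force: [2.2, -5.5, -7.1]
width: 26.4
gripper_force: 59.1
```

```bash
python3 m.py
python3 - <<'E'
from h import *
st=ctrl.read_state()
for k in("qpos","tau","tool_rot","torque"):print(k,np.round(st[k],4))
s=ctrl.get_image("side")
for u in(262,265,268):
    print(u,[tuple(int(k) for k in px(s,u,v)[1:]) for v in range(154,178)])
E
```

```text
[629.1  137.04 135.97] [ 2.26 -5.78 -6.77] tang 6.169487359933599 rad -0.6972515988130297 phi 0.4848302728103353 26.555539038197978 18.675
qpos [-0.2508  0.7549 -0.0138  1.636   0.0167  0.7524 -1.8449]
tau [-4.00840e+00 -6.32122e+01 -3.24050e+00 -1.71979e+01 -1.51100e+00
  1.18600e-01 -5.70000e-03]
tool_rot [ 3.1393e+00  1.0000e-03 -1.1000e-03]
torque [-1.3523 -0.4465  0.0451]
262 [(-116, 159), (-115, 155), (-108, 155), (-107, 152), (-113, 145), (-107, 144), (-98, 145), (-96, 142), (-95, 139), (-80, 143), (-80, 139), (-84, 133), (-79, 132), (-83, 126), (-82, 122), (-80, 119), (-81, 115), (-82, 110), (-105, 93), (-100, 92), (-85, 97), (-89, 90), (-82, 90), (-87, 83)]
265 [(-122, 156), (-112, 157), (-114, 152), (-117, 147), (-113, 145), (-113, 141), (-99, 144), (-89, 146), (-89, 142), (-84, 141), (-84, 137), (-82, 134), (-83, 130), (-89, 122), (-88, 119), (-87, 116), (-84, 113), (-83, 110), (-98, 97), (-95, 95), (-86, 96), (-87, 91), (-86, 88), (-90, 82)]
268 [(-143, 145), (-138, 144), (-128, 145), (-123, 144), (-115, 144), (-103, 146), (-96, 146), (-88, 146), (-89, 142), (-92, 137), (-83, 138), (-85, 133), (-80, 132), (-88, 123), (-93, 116), (-88, 115), (-88, 111), (-105, 97), (-100, 96), (-98, 93), (-91, 93), (-91, 89), (-90, 85), (-95, 78)]
```

Emit:
step_arm([
  {"dx":0.0022,"dy":0.0045,"dz":0,"ax":0,"ay":0,"az":0,"gripper":0},
  {"dx":0.0022,"dy":0.0045,"dz":0,"ax":0,"ay":0,"az":0,"gripper":0},
])

```text
clock: 18.98
eef_pos: [629.9, 135.6, 135.9]
tool_rot: [3.141, 0.002, -0.001]
force: [0.8, -2.5, -6.7]
width: 26.6
gripper_force: 59.1
```

Run:
```python
from h import *
for i in range(8):
    st=ctrl.read_state();P=st["eef_pos"];F=st["force"];k=P[:2]-[580.8,111.6];p=np.arctan2(k[1],k[0])
    print(st["clock"].round(3) if hasattr(st["clock"],"round") else st["clock"],P.round(2),F.round(1),"t %.1f r %.1f"%(F[0]*np.sin(p)-F[1]*np.cos(p),F[0]*np.cos(p)+F[1]*np.sin(p)),np.round(st["tau"],2),np.round(st["qpos"],4))
    ctrl.get_image("side")
```

```text
18.975 [629.94 135.6  135.92] [ 0.8 -2.5 -6.7] t 2.6 r -0.4 [-2.070e+00 -6.346e+01 -1.320e+00 -1.769e+01 -7.800e-01 -1.100e-01
 -2.000e-02] [-0.2464  0.7558 -0.0156  1.634   0.0158  0.7539 -1.8406]
19.025 [629.95 135.69 135.91] [ 0.2 -4.2 -6.3] t 3.8 r -1.6 [ -2.4  -63.51  -1.75 -17.79  -0.94  -0.17  -0.  ] [-0.2463  0.7558 -0.0158  1.6339  0.0157  0.7539 -1.8405]
19.075 [629.93 135.77 135.93] [ 0.2 -4.3 -6.8] t 4.0 r -1.8 [-2.630e+00 -6.350e+01 -2.050e+00 -1.789e+01 -1.100e+00 -2.000e-01
  1.000e-02] [-0.2465  0.7558 -0.0158  1.6339  0.0159  0.7539 -1.8407]
19.125 [629.99 135.73 135.99] [-0.2 -3.9 -6.7] t 3.4 r -1.9 [ -2.74 -63.5   -2.12 -17.97  -1.09  -0.26  -0.  ] [-0.2465  0.7557 -0.0157  1.6339  0.0159  0.7538 -1.8407]
19.175 [630.03 135.76 136.02] [-0.8 -3.9 -7.7] t 3.2 r -2.5 [ -2.79 -63.54  -2.15 -18.1   -1.1   -0.33  -0.  ] [-0.2466  0.7557 -0.0157  1.6338  0.016   0.7538 -1.8407]
19.225 [630.06 135.75 136.03] [ 0.2 -5.1 -7.2] t 4.7 r -2.1 [-2.820e+00 -6.358e+01 -2.170e+00 -1.822e+01 -1.100e+00 -3.900e-01
 -1.000e-02] [-0.2466  0.7557 -0.0156  1.6338  0.0159  0.7538 -1.8407]
19.275 [630.07 135.75 136.06] [ 0.4 -3.2 -6.5] t 3.0 r -1.1 [-2.860e+00 -6.362e+01 -2.190e+00 -1.833e+01 -1.110e+00 -4.500e-01
 -1.000e-02] [-0.2466  0.7556 -0.0156  1.6338  0.0159  0.7538 -1.8407]
19.325 [630.1  135.76 136.08] [-0.1 -4.4 -6.9] t 3.9 r -2.1 [-2.880e+00 -6.366e+01 -2.210e+00 -1.844e+01 -1.110e+00 -5.100e-01
 -1.000e-02] [-0.2466  0.7556 -0.0156  1.6338  0.0159  0.7538 -1.8407]
```

Contact is confirmed: the pull has fallen from 6.2 to 3.9 N while the crank holds still. I'll go on unloading, easing the radial and vertical drift slightly.

Emit:
step_arm([
  {"dx":0.0008,"dy":0.0042,"dz":0.0015,"ax":0,"ay":0,"az":0,"gripper":0},
  {"dx":0.0008,"dy":0.0042,"dz":0.0015,"ax":0,"ay":0,"az":0,"gripper":0},
  {"dx":0,"dy":0,"dz":0,"ax":0,"ay":0,"az":0,"gripper":0},
])

```text
clock: 19.75
eef_pos: [630.5, 135.2, 135.3]
tool_rot: [-3.14, 0.001, 0.001]
force: [-1.6, -0.6, -6.5]
width: 26.5
gripper_force: 59.2
```

```bash
cat >> m.py <<'E'
print("tau",st["tau"].round(2),st["tool_rot"].round(4))
E
python3 m.py
```

```text
[630.64 135.01 135.35] [-2.72  1.9  -6.52] tang -2.877985907943418 rad -1.649613211513796 phi 0.43908434353608783 26.53048854097747 20.0
tau [  1.9  -63.75   2.32 -18.95   0.62  -0.75   0.  ] [-3.14e+00  7.00e-04  5.00e-04]
```

Emit:
step_arm([
  {"dx":-0.0029,"dy":-0.0023,"dz":0,"ax":0,"ay":0,"az":0,"gripper":0},
  {"dx":0,"dy":0,"dz":0,"ax":0,"ay":0,"az":0,"gripper":0},
])

```text
clock: 20.25
eef_pos: [630.5, 134.9, 135.6]
tool_rot: [-3.141, -0.001, 0.0]
force: [-1.8, 2.6, -5.9]
width: 26.4
gripper_force: 59.2
```

```bash
python3 m.py
```

```text
[630.49 134.85 135.55] [-1.89  3.1  -6.71] tang -3.60922521390761 rad -0.396169013710451 phi 0.4375520817293817 26.24537806555929 20.5
tau [  2.51 -63.44   2.93 -18.05   0.84  -0.27   0.  ] [-3.1407e+00 -5.0000e-04 -1.0000e-04]
```

Emit:
step_arm([
  {"dx":-0.0022,"dy":-0.0045,"dz":0,"ax":0,"ay":0,"az":0,"gripper":0},
  {"dx":0,"dy":0,"dz":0,"ax":0,"ay":0,"az":0,"gripper":0},
])

```text
clock: 20.75
eef_pos: [630.2, 135.0, 135.6]
tool_rot: [3.141, -0.001, -0.001]
force: [-0.8, 1.2, -5.5]
width: 26.7
gripper_force: 59.3
```

```bash
python3 m.py
```

```text
[630.15 135.08 135.57] [ 0.04  1.27 -6.62] tang -1.1314187445175325 rad 0.5812283478972068 phi 0.444057237310977 26.17299318481721 21.0
tau [  0.68 -63.17   1.2  -17.26   0.18   0.11   0.  ] [ 3.1413e+00 -8.0000e-04 -7.0000e-04]
```

Emit:
step_arm([
  {"dx":-0.0004,"dy":-0.0008,"dz":0.004,"ax":0,"ay":0,"az":0,"gripper":0},
  {"dx":0,"dy":0,"dz":0.004,"ax":0,"ay":0,"az":0,"gripper":0},
  {"dx":0,"dy":0,"dz":0.004,"ax":0,"ay":0,"az":0,"gripper":0},
  {"dx":0,"dy":0,"dz":0.004,"ax":0,"ay":0,"az":0,"gripper":0},
  {"dx":0,"dy":0,"dz":0.004,"ax":0,"ay":0,"az":0,"gripper":0},
  {"dx":0,"dy":0,"dz":0.003,"ax":0,"ay":0,"az":0,"gripper":0},
])

```text
clock: 21.75
eef_pos: [629.9, 135.4, 128.6]
tool_rot: [3.141, -0.001, -0.001]
force: [1.8, -1.5, -5.9]
width: 26.5
gripper_force: 59.3
```

```bash
python3 m.py
```

```text
[629.83 135.4  128.61] [ 1.41 -1.23 -5.14] tang 1.7190905753024326 rad 0.7352440596100607 phi 0.45194705597826734 26.77568803016758 22.0
tau [ -1.27 -62.06  -0.69 -16.09  -0.53   0.33  -0.  ] [ 3.1413e+00 -5.0000e-04 -6.0000e-04]
```

Emit:
step_arm([
  {"dx":0.0007,"dy":0.0014,"dz":0.003,"ax":0,"ay":0,"az":0,"gripper":0},
  {"dx":0,"dy":0,"dz":0.002,"ax":0,"ay":0,"az":0,"gripper":0},
  {"dx":0,"dy":0,"dz":0,"ax":0,"ay":0,"az":0,"gripper":0},
])

```text
clock: 22.38
eef_pos: [629.8, 135.4, 127.2]
tool_rot: [-3.142, -0.0, -0.0]
force: [1.0, -1.4, -3.2]
width: 26.7
gripper_force: 59.3
```

```bash
python3 m.py
```

```text
[629.88 135.4  127.19] [ 1.18 -1.23 -3.27] tang 1.6194331545858365 rad 0.525407840054927 phi 0.4514859956227036 26.586765231171682 22.625
tau [ -0.99 -61.04  -0.45 -15.73  -0.43   0.27  -0.  ] [-3.1415e+00 -3.0000e-04 -4.0000e-04]
```

Emit:
step_arm([
  {"dx":0.0007,"dy":0.0014,"dz":0.002,"ax":0,"ay":0,"az":0,"gripper":0},
  {"dx":0,"dy":0,"dz":0,"ax":0,"ay":0,"az":0,"gripper":0},
])

```text
clock: 22.88
eef_pos: [630.0, 135.3, 126.8]
tool_rot: [-3.141, -0.0, -0.0]
force: [0.6, -0.1, -0.2]
width: 26.5
gripper_force: 59.2
```

```bash
python3 m.py
```

```text
[630.07 135.28 126.74] [ 0.52 -0.05 -0.1 ] tang 0.27300816573044223 rad 0.44311102836581406 phi 0.44801070067895526 26.276167628064737 23.125
tau [-1.900e-01 -5.862e+01  3.000e-01 -1.515e+01 -1.400e-01  3.000e-02
 -0.000e+00] [-3.1412e+00 -4.0000e-04 -2.0000e-04]
```

All forces on the hand are now near zero, and the pawl rests on the ring. Release and retreat straight up.

Emit:
step_arm([
  {"dx":0,"dy":0,"dz":0,"ax":0,"ay":0,"az":0,"gripper":0.4},
  {"dx":0,"dy":0,"dz":0,"ax":0,"ay":0,"az":0,"gripper":0.6},
  {"dx":0,"dy":0,"dz":0,"ax":0,"ay":0,"az":0,"gripper":0.7},
  {"dx":0,"dy":0,"dz":0,"ax":0,"ay":0,"az":0,"gripper":0.7},
  {"dx":0,"dy":0,"dz":0,"ax":0,"ay":0,"az":0,"gripper":0.7},
])

```text
clock: 23.75
eef_pos: [629.9, 134.9, 126.4]
tool_rot: [3.142, 0.0, -0.0]
force: [-0.4, 0.2, 0.5]
width: 59.6
gripper_force: 0.0
```

Emit:
step_arm([
  {"dx":0,"dy":0,"dz":-0.02,"ax":0,"ay":0,"az":0,"gripper":0.7},
  {"dx":0,"dy":0,"dz":-0.05,"ax":0,"ay":0,"az":0,"gripper":0.7},
  {"dx":0,"dy":0,"dz":-0.08,"ax":0,"ay":0,"az":0,"gripper":0.7},
  {"dx":0,"dy":0,"dz":-0.1,"ax":0,"ay":0,"az":0,"gripper":0.7},
  {"dx":0,"dy":0,"dz":-0.1,"ax":0,"ay":0,"az":0,"gripper":0.7},
  {"dx":0,"dy":0,"dz":-0.1,"ax":0,"ay":0,"az":0,"gripper":0.7},
  {"dx":0,"dy":0,"dz":-0.1,"ax":0,"ay":0,"az":0,"gripper":0.7},
  {"dx":0,"dy":0,"dz":0,"ax":0,"ay":0,"az":0,"gripper":0.7},
  {"dx":0,"dy":0,"dz":0,"ax":0,"ay":0,"az":0,"gripper":0.7},
])

```text
clock: 24.88
eef_pos: [629.6, 134.9, 291.5]
tool_rot: [3.142, 0.0, -0.0]
force: [-0.1, -0.7, -1.5]
width: 60.0
gripper_force: 0.0
```

Run:
```python
from h import *
s=ctrl.get_image("side");w=ctrl.get_image("wrist");print(ctrl.read_state()["force"])
a=cv2.resize(s["color"][125:255,205:300,::-1],None,fx=4,fy=4,interpolation=cv2.INTER_CUBIC)
b=cv2.resize(w["color"][90:340,90:400,::-1],None,fx=1.3,fy=1.3)
h=max(a.shape[0],b.shape[0]);o=np.zeros((h,a.shape[1]+b.shape[1],3),np.uint8);o[:a.shape[0],:a.shape[1]]=a;o[:b.shape[0],a.shape[1]:]=b
cv2.imwrite("pics/end.png",o)
```

```text
[0.18979973 0.18029992 0.38172973]
```

View pics/end.png

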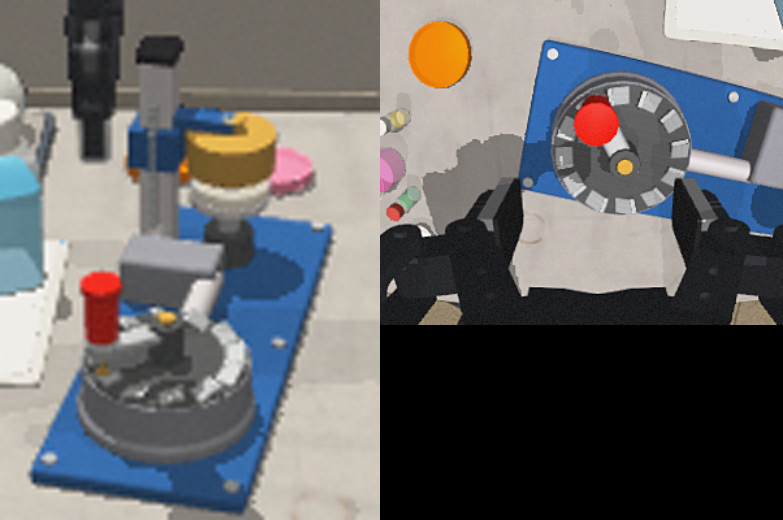

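The side view shows the weight at (232,150) resting on the dish at (228,195), with the knob down at (102,310) and the hand clear. Handing in.

```bash
python3 -c "
from cell import ctrl
print(ctrl.finish_job())"
```

```text
the job is handed in; nothing more can be done
None
```

The weight now rests on the dish with no pull left on the crank, the knob is down and released, and the job is handed in at about 25 s of the 70 s. While settling the load, the hand briefly pushed 3–4 N past balance at the knob, roughly 10 N extra on the dish.

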